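# Pack four pieces of silver in their gift boxes

## Task

Pack the four finished silver pieces from the velvet board - bangle, pill box, belt buckle and hair slide - each in the gift box whose insert is cut out to its shape, lying flat, right side up and fully down in the cut-out. Set them down gently, never let one drop, and leave the thermometer and the flux jar where they are.

Things in the scene. Friction and masses are not known exactly. Their poses are not given: they have to be found in the camera images.
- bangle: Plain silver bangle lying flat: a ring 78 mm outside, 62 mm inside (wall 8 mm), 16 mm high. Too wide to be spanned: pinch its wall. Origin: on its axis, at the underside; z up. About 90 g. Lies at the start on a black velvet board 3 mm thick, as do the other three pieces.
- pillbox: Round silver pill box with a low domed lid, gold line round it and a gold leaf on top: 40 mm diameter, 18 mm high; the sides are upright from 2 to 13 mm. Origin: centre of the underside; z up. About 60 g.
- buckle: Rectangular silver belt buckle lying flat: an open frame 62 mm along its x, 48 mm along its y, bars 9 mm wide, 12 mm high, with a gold prong along x across the opening. Origin: centre of the underside; z up. About 110 g.
- hairslide: Silver hair slide: a straight bar with rounded ends, 92 mm along its x, 16 mm along its y, 14 mm high, with gold leaves on top. Origin: centre of the underside; z up. About 50 g.
- bangle_box: Gift-box base without lid, 116 x 116 mm, fixed to the bench: navy card outside (walls 3 mm), cream insert flush with the rim, the whole top 26 mm above the bench. Ring-shaped cut-out, 94 mm outside, round a cream centre disc of 46 mm that is flush with the rim, 5 mm deep, plum-coloured floor 21 mm above the bench, 8 mm wider than the bangle all round. Origin: centre of the underside, the cut-out is centred over it; z up. The box for the bangle.
- pillbox_box: Gift-box base without lid, 84 x 84 mm, fixed to the bench: navy card outside (walls 3 mm), cream insert flush with the rim, the whole top 26 mm above the bench. Round cut-out of 56 mm, 5 mm deep, plum-coloured floor 21 mm above the bench, 8 mm wider than the pill box all round. Origin: centre of the underside, the cut-out is centred over it; z up. The box for the pill box.
- buckle_box: Gift-box base without lid, 104 (x) x 90 (y) mm, fixed to the bench: navy card outside (walls 3 mm), cream insert flush with the rim, the whole top 26 mm above the bench. Rectangular cut-out 78 (x) x 64 (y) mm, 5 mm deep, plum-coloured floor 21 mm above the bench, 8 mm wider than the buckle all round. Origin: centre of the underside, the cut-out is centred over it; z up, x along the cut-out's long side. The box for the belt buckle.
- hairslide_box: Gift-box base without lid, 132 (x) x 60 (y) mm, fixed to the bench: navy card outside (walls 3 mm), cream insert flush with the rim, the whole top 26 mm above the bench. Long narrow cut-out 108 (x) x 32 (y) mm, 5 mm deep, plum-coloured floor 21 mm above the bench, 8 mm wider than the slide all round. Origin: centre of the underside, the cut-out is centred over it; z up, x along the cut-out. The box for the hair slide.
- thermometer: Bystander: black and yellow pistol-shaped infrared thermometer lying on its side near the boxes, about 110 x 150 mm, 42 mm high, its grip between two of the boxes, loose. Origin: under the middle of the grip; the grip runs along y, the head lies on the +y side. Leave it where it is.
- jar: Bystander: small white flux jar with a blue label, 44 mm diameter, 66 mm high, between two of the boxes, loose. Origin: centre of the underside. Leave it where it is.
There are look-alikes about, which are no part of the job. What is shaped like the bangle but brown or green is not meant.

How it is judged (in metres and radians):
At the end, for the whole second after the job is handed in: Each piece lies in its own box's cut-out: centre within 13 mm of the cut-out's centre, underside on the cut-out's floor (less than 2.5 mm above it), level within 0.12 rad; buckle and hair slide along their cut-outs within 0.35 rad, either way round; all released and at rest (horizontal distance between bangle and bangle_box below 0.013 m and z of bangle in the frame of bangle_box between 0.018 and 0.0235 m and angle between each of bangle, pillbox, buckle, hairslide's own z axis and vertical below 0.12 rad and linear speed of each of bangle, pillbox, buckle, hairslide below 0.02 m/s and angular speed of each of bangle, pillbox, buckle, hairslide below 0.2 rad/s and contact force between the fingers and bangle below 0.05 N and horizontal distance between pillbox and pillbox_box below 0.013 m and z of pillbox in the frame of pillbox_box between 0.018 and 0.0235 m and contact force between the fingers and pillbox below 0.05 N and horizontal distance between buckle and buckle_box below 0.013 m and z of buckle in the frame of buckle_box between 0.018 and 0.0235 m and contact force between the fingers and buckle below 0.05 N and angle between the x axis of buckle and the x axis of buckle_box, either way round below 0.35 rad and horizontal distance between hairslide and hairslide_box below 0.013 m and z of hairslide in the frame of hairslide_box between 0.018 and 0.0235 m and contact force between the fingers and hairslide below 0.05 N and angle between the x axis of hairslide and the x axis of hairslide_box, either way round below 0.35 rad); the robot touches nothing.
It fails at once if a piece was dropped (fell free more than about 18 mm) ((contact force between the fingers and bangle below 0.01 N and linear speed of bangle above 0.6 m/s) or (contact force between the fingers and pillbox below 0.01 N and linear speed of pillbox above 0.6 m/s) or (contact force between the fingers and buckle below 0.01 N and linear speed of buckle above 0.6 m/s) or (contact force between the fingers and hairslide below 0.01 N and linear speed of hairslide above 0.6 m/s)).
It fails at once if the thermometer on the bench was shifted more than 30 mm (distance of thermometer from where it was at the start of the episode above 0.03 m).
It fails at once if the jar on the bench was shifted more than 30 mm (distance of jar from where it was at the start of the episode above 0.03 m).
It also fails if it takes over 99 s, if anything falls off the work surface, if the arm or the gripper's body presses on something with over 40 N, if the wrist force passes 120 N, or if a joint passes its speed limit or range.

## Robot

A 7-joint arm with a two-finger parallel gripper is mounted at the origin on the work surface. World frame = base frame: x ahead of the robot, y to its left, z up, the work surface at z = 0. Lengths are in m, angles in degrees, forces in N, time in s.
With the tool pointing down it reaches from about 0.425 to 0.875 m from the base axis. Payload 4.7 kg.
Tool frame: the origin (TCP) lies midway between the tips of the shut fingers; the grasp point (between the pads) lies env.grip_point_offset behind it (env.grip_point_offset is the distance from the TCP to the grasp point, in m); z points along the fingers, y is the line along which they close (so a half turn about z gives the same grasp; the last joint's range is limited). The gripper opens to 87 mm and grips with 3 to 60 N. Pads are 19 mm wide; open, the fingers measure 117 mm over their backs; the gripper's body (75 mm by 190 mm) begins 51 mm behind the grasp point.
Start: joints at [76.897, 18.392, -4.016, 83.108, 1.295, 78.541, -3.26], TCP at [0.156, -0.631, 0.223] pointing down, gripper open.
Joint ranges: [-163.93, 163.93], [-17.29, 119.83], [-79.2, 71.16], [3.27, 140.29], [-89.18, 269.18], [5.43, 117.66], [-154.24, 154.24]. Speed limits (degrees/s): [147.25, 147.25, 180, 180, 180, 180, 180].

## Interface

Orientations are given as [roll, pitch, yaw] about the fixed x, y, z axes, in that order (R = Rz(yaw) Ry(pitch) Rx(roll)).
In Python, from cell import env gives the robot as it stands.
- The arm moves only by the shell command python3 -m creep 'ROWS' [FORCE]. ROWS is a JSON object of lists of equal length, an entry for each row: "translation": the shift along the tool's x, y, z in units of 0.08 m (1.0 is 0.08 m), a list of three; "turn": the turn, a rotation vector about the tool's x, y, z in units of 180 degrees (1.0 is 180 degrees), a list of three; "grip": the opening, from 0 (shut) to 1 (fully open). In form: {"translation": [[x, y, z], ...], "turn": [[ax, ay, az], ...], "grip": [grip, ...]}. A call has 1 to 5 rows; each row shifts and turns the commanded pose from where the row before left it, along the tool's axes as they then stand; what a row does not reach is not made up. A row lasts 1/8 s, in which the tool goes at most 62.5 mm and 10.7 degrees, less where a joint would pass 70% of its speed; a pose out of reach is approached as far as the arm can. A call with a number of a shift or a turn outside -1 to 1 is refused whole. A call with a gripper value outside its range is refused whole. The fingers move at their own pace and stop on an object; FORCE is the grip in N (left out, the last holds). Time passes only in rows, so rows that do not move let the fingers close. It gives the time, the measured TCP pose, the force, the opening and the grip force at its end, in the units of the state.
- env.get_obs(): the state, without advancing time (a new reading comes with each control period).
- env.read_camera(name): name is "scene" or "side" or "wrist"; returns a dict with "frame" (420x560x3 uint8, red, green, blue), "z_map" (420x560 float32, m along the optical axis (not along the pixel's ray), 0 where there is no reading), "K" (3x3 intrinsics, pixels), "rvec" (rotation vector, rad) and "tvec" (3), from world to camera coordinates, as OpenCV has them. Camera axes: x right, y down, z forward; pixel columns grow to the right and rows downward; lengths in m; the calibration is good to about 2 mm. A picture is of the moment at which its call begins.
- env.sign_off(): hands the job in; it is judged then, once.
The state is a dict: "time_s": time; "qpos": joint angles; "joint_velocities": joint speeds; "effort": joint torques, N m; "tool_pos": TCP position; "tool_rot": TCP orientation; "force": force on the tool from outside, world axes, zero at the start; "wrist_torque": the same for the moment, N m; "grip_width": finger opening in m; "grasp_force": force on a finger pad.
Only numpy, scipy, OpenCV 4.12 (cv2) and the standard library are available. Lean on these libraries where they do the work, as an engineer would, in place of code of your own. Each camera call takes 0.05 s, during which the arm holds its last target. There are 200 camera calls.

## Working session

There is one attempt and no reset: what is moved stays moved. The work goes in short steps, Python scripts to look and compute and a shell command to move; the robot and the scene stay as the last step left them, time stands still between calls to the robot, and variables do not carry over. Pictures are saved under pics/ and viewed, at most 14 in all, crops included, and the job is handed in when it is done.

```bash
ls; mkdir -p pics
cat > h.py <<'E'
import numpy as np, cv2
from cell import env
from scipy.spatial.transform import Rotation as R
def cam(n):
    c=env.read_camera(n); np.savez(f'/tmp/{n}.npz',**c); return c
def save(im,f): cv2.imwrite(f,cv2.cvtColor(im,cv2.COLOR_RGB2BGR))
def cloud(c):
    z=c['z_map']; v,u=np.mgrid[:z.shape[0],:z.shape[1]]; K=c['K']
    P=np.stack([(u-K[0,2])/K[0,0]*z,(v-K[1,2])/K[1,1]*z,z],-1)
    Rm=cv2.Rodrigues(np.array(c['rvec'],float))[0]
    return (P-np.array(c['tvec']).ravel())@Rm
E
python3 - <<'E'
from h import *
o=env.get_obs(); print(o, env.grip_point_offset)
for n in('scene','side'):
    c=cam(n); save(c['frame'],f'pics/{n}0.png')
    Rm=cv2.Rodrigues(np.array(c['rvec'],float))[0]; print(n,-Rm.T@np.array(c['tvec']).ravel())
E
```

```text
pics
{'time_s': 0.0, 'qpos': array([76.89721179, 18.43961145, -4.01507406, 83.17496136,  1.29556759,
       78.54109365, -3.26089486]), 'joint_velocities': array([ 0.04004751,  0.01253315, -0.04880312,  0.00983343, -0.01040042,
       -0.0187852 ,  0.08267081]), 'effort': array([-8.37626408e-05, -4.91288245e+01, -4.03518649e-01, -3.12537754e+01,
       -6.35458692e-02,  4.36235487e-02,  1.78831206e-04]), 'tool_pos': array([ 0.1560736 , -0.63041037,  0.22145469]), 'tool_rot': array([-1.79889607e+02,  6.47758515e-03,  1.39113298e+01]), 'force': array([ 0.02111542, -0.57106945, -0.10233275]), 'wrist_torque': array([-0.0216155 ,  0.00920122, -0.01593978]), 'grasp_force': 0.0, 'grip_width': 0.08689519483718154} 0.0187
scene [1.1718268  0.4806066  0.99487431]
side [ 0.32002977 -0.79398968  0.8190606 ]
```

View pics/scene0.png

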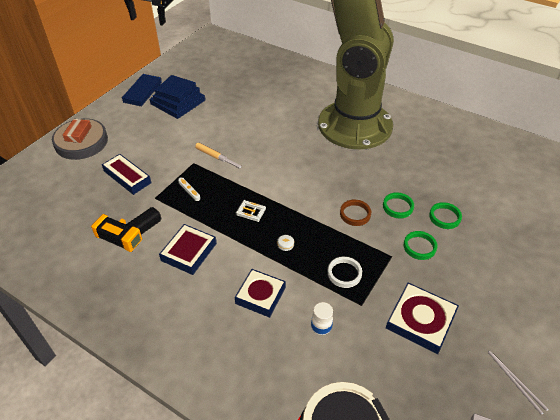

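View pics/side0.png

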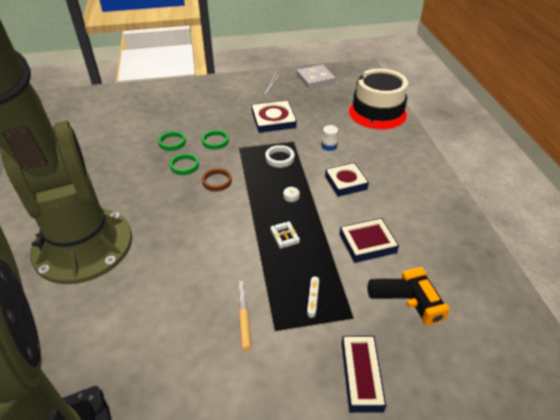

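Scene picture: silver bangle at (345,272). Its look-alikes are the brown ring (355,212) and the green rings (398,205), (445,215) and (420,245), so I choose the silver one on the velvet. Pill box (286,242), buckle (251,210), slide (189,189). Boxes: bangle (423,315), pill box (261,291), buckle (188,247), slide (126,172). Jar (322,318), thermometer (125,230).

```bash
cat > meas.py <<'E'
from h import *
def rect(P):
    (c,s,a)=cv2.minAreaRect((P[:,:2]*1000).astype(np.float32))
    if s[0]<s[1]: s=s[::-1]; a+=90
    return np.round(c,1),np.round(s,1),round((a+90)%180-90,1)
seeds={'scene':dict(bangle=(345,272,26),pillbox=(286,242,14),buckle=(251,210,19),hairslide=(189,189,18),jar=(322,318,20),thermo=(125,230,45)),
'side':dict(bangle=(280,156,24),pillbox=(291,194,14),buckle=(285,234,20),hairslide=(313,297,26),jar=(330,138,16),thermo=(410,292,50))}
boxes={'scene':dict(bangle=(423,315,45),pillbox=(261,291,30),buckle=(188,247,34),hairslide=(126,172,30)),
'side':dict(bangle=(273,115,28),pillbox=(347,178,25),buckle=(369,238,34),hairslide=(363,370,45))}
if __name__=='__main__':
  for n in('scene','side'):
    c=np.load(f'/tmp/{n}.npz'); P=cloud(c); f=c['frame'].astype(int)
    v,u=np.mgrid[:420,:560]; ok=c['z_map']>0
    for k,(a,b,r) in seeds[n].items():
        m=ok&(np.hypot(u-a,v-b)<r)&(P[...,2]>(.008 if k not in('jar','thermo') else .012))
        Q=P[m]; print(n,k,len(Q),*rect(Q),'zmax',np.percentile(Q[:,2],97).round(4))
    for k,(a,b,r) in boxes[n].items():
        m=ok&(np.hypot(u-a,v-b)<r)&(f[...,0]>60)&(f[...,1]<45)&(f[...,0]>f[...,2]+15)
        Q=P[m]; print(n,'cutout',k,len(Q),*rect(Q),'z',np.median(Q[:,2]).round(4))
        m=ok&(np.hypot(u-a,v-b)<r*1.15)&(P[...,2]>.0225)&(P[...,2]<.032)
        Q=P[m]; print(n,'  box',k,len(Q),*rect(Q),'z',np.median(Q[:,2]).round(4))
E
python3 meas.py
python3 - <<'E'
from h import *
c=np.load('/tmp/scene.npz'); save(cv2.resize(c['frame'][150:350,90:470],None,fx=2.1,fy=2.1,interpolation=cv2.INTER_CUBIC),'pics/crop0.png')
E
```

```text
scene bangle 408 [503.1 229.7] [77.6 77.2] 42.6 zmax 0.0209
scene pillbox 195 [503.2  70.8] [39.6 38.4] 74.9 zmax 0.0228
scene buckle 277 [471.5 -56.9] [72.8 63.8] 11.1 zmax 0.0165
scene hairslide 181 [ 487.4 -239.7] [96.1 17.1] 72.6 zmax 0.0201
scene jar 558 [649.7 252.6] [42.9 42.1] -0.3 zmax 0.068
scene thermo 1512 [ 633.8 -262. ] [200.6 187.9] -75.8 zmax 0.0425
scene cutout bangle 879 [515.4 422.8] [90.3 88.7] -45.6 z 0.0204
scene   box bangle 1648 [518.2 422.7] [119.3 116.2] 1.7 z 0.025
scene cutout pillbox 370 [652.  98.] [51.8 50.2] -16.7 z 0.0204
scene   box pillbox 836 [653.2  99.4] [87.4 85.1] 8.2 z 0.025
scene cutout buckle 629 [ 643.  -114.5] [74.9 61.9] 7.5 z 0.0202
scene   box buckle 693 [ 644.6 -111.9] [107.7  93.3] 6.0 z 0.0248
scene cutout hairslide 271 [ 533.9 -417.5] [106.4  30.3] 81.3 z 0.02
scene   box hairslide 433 [ 535.9 -415.5] [139.   61.6] 80.3 z 0.0246
side bangle 288 [497.6 220.3] [94.8 77. ] 57.5 zmax 0.021
side pillbox 173 [501.1  66.6] [38.7 37.6] -49.4 zmax 0.0232
side buckle 331 [460.8 -61.1] [64.7 48.1] -79.3 zmax 0.0174
side hairslide 302 [ 486.  -241.5] [91.3 16. ] 71.5 zmax 0.0195
side jar 345 [646.4 246.5] [43.4 43.3] 18.3 zmax 0.0679
side thermo 2306 [ 659.2 -252.1] [193.1 124.2] -82.3 zmax 0.0431
side cutout bangle 29 [519.1 421.1] [75.6 37.9] -2.7 z 0.0213
side   box bangle 611 [517.3 419.8] [123.7 116.4] -88.6 z 0.0252
side cutout pillbox 128 [653.7  99.6] [43.1 36.6] -10.5 z 0.0214
side   box pillbox 560 [652.4  97.2] [90.7 86.2] -82.4 z 0.0254
side cutout buckle 524 [ 644.7 -113.3] [69.9 55.4] 4.9 z 0.0214
side   box buckle 875 [ 643.3 -114.9] [106.8  93.9] 5.2 z 0.0254
side cutout hairslide 802 [ 536.  -416.6] [102.9  27.2] 79.6 z 0.0214
side   box hairslide 1622 [ 534.5 -418.3] [132.9  60.6] 80.1 z 0.0256
```

View pics/crop0.png

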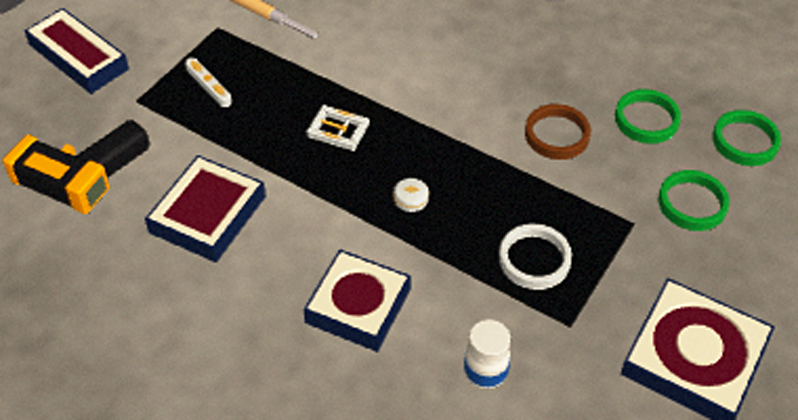

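Crop: silver bangle at (535,257), pill box with gold leaf (411,195), buckle frame with prong (338,127) and slide (209,82), all on the velvet. The choice holds, and the measured sizes and heights match the description. Now I move above the slide.

```bash
cat > go.py <<'E'
# usage: go.py x y z yaw(mm,deg): shift in present tool axes (units 0.08 m) and turn about tool z (units 180 deg)
import sys; from h import *
x,y,z,w=map(float,sys.argv[1:5]); o=env.get_obs(); p=o['tool_pos']; r=R.from_euler('xyz',o['tool_rot'],degrees=True)
d=np.array([x,y,z])/1000-p; t=r.inv().apply(d)/.08
tw=-((w-o['tool_rot'][2]+180)%360-180)/180
print('t',o['time_s'].__round__(2),'pos',(p*1000).round(1),'rot',o['tool_rot'].round(1),'F',o['force'].round(1),'w',round(o['grip_width']*1000,1),'gf',round(o['grasp_force'],1))
print('shift',t.round(3),'norm',np.linalg.norm(t).round(3),'turn z',round(tw,3))
E
cat > near.py <<'E'
# usage: near.py x y rad zlo zhi [png]: rect of wrist-cloud points near x,y in height band
import sys; from meas import *
x,y,r,a,b=map(float,sys.argv[1:6]); c=cam('wrist'); P=cloud(c)*1000
m=(c['z_map']>0)&(np.hypot(P[...,0]-x,P[...,1]-y)<r)&(P[...,2]>a)&(P[...,2]<b)
Q=P[m]/1000; print(len(Q),*rect(Q),'z',np.percentile(Q[:,2]*1000,[10,50,90]).round(1))
f=c['frame'].astype(int); m=(c['z_map']>0)&(np.hypot(P[...,0]-x,P[...,1]-y)<r)&(f[...,0]>60)&(f[...,1]<45)&(f[...,0]>f[...,2]+15)
if m.sum()>50: Q=P[m]/1000; print('plum',m.sum(),*rect(Q),'z',np.median(Q[:,2]*1000).round(1))
if len(sys.argv)>6: save(c['frame'],sys.argv[6])
E
python3 -m creep '{"translation":[[0.58,-0.42,0],[0.58,-0.42,0],[0.58,-0.42,0],[0.58,-0.42,0],[0.58,-0.42,0]],"turn":[[0,0,0],[0,0,0],[0,0,0],[0,0,0],[0,0,0]],"grip":[1,1,1,1,1]}' 30
python3 -m creep '{"translation":[[0.58,-0.42,0],[0.58,-0.42,0],[0.58,-0.42,0],[0.58,-0.42,0],[0,0,0]],"turn":[[0,0,0],[0,0,0],[0,0,0],[0,0,0],[0,0,-0.054]],"grip":[1,1,1,1,1]}'
python3 -m creep '{"translation":[[0,0,0],[0,0,0],[0,0,0],[0,0,0],[0,0,0]],"turn":[[0,0,-0.054],[0,0,-0.054],[0,0,-0.054],[0,0,-0.054],[0,0,-0.054]],"grip":[0.6,0.6,0.6,0.6,0.6]}'
python3 go.py 487 -240 150 72; python3 near.py 487 -240 70 9 40 pics/w1.png
```

```text
time_s: 0.72
tool_pos: [0.3419, -0.4104, 0.2222]
tool_rot: [-180.0, 0.0, 13.9]
force: [0.3, 0.2, 0.6]
grip_width: 0.0872
grasp_force: 0.0
time_s: 1.35
tool_pos: [0.492, -0.231, 0.2224]
tool_rot: [-179.9, -0.1, 24.4]
force: [-0.6, -0.4, 0.0]
grip_width: 0.0877
grasp_force: 0.0
time_s: 1.98
tool_pos: [0.4886, -0.2369, 0.222]
tool_rot: [-179.9, -0.0, 72.6]
force: [-0.9, -1.1, -0.7]
grip_width: 0.0536
grasp_force: 0.0
t 1.98 pos [ 488.6 -236.9  222. ] rot [-179.9   -0.    72.6] F [-0.9 -1.1 -0.7] w 53.6 gf 0.0
shift [-0.043 -0.006  0.901] norm 0.902 turn z 0.003
1320 [ 484.9 -240. ] [90.4 16. ] 71.5 z [14.2 15.4 16.6]
```

```bash
python3 -m creep '{"translation":[[-0.044,-0.03,0.5],[0,0,0.5],[0,0,0.5],[0,0,0.4],[0,0,0.2]],"turn":[[0,0,0.005],[0,0,0],[0,0,0],[0,0,0],[0,0,0]],"grip":[0.5,0.5,0.5,0.5,0.5]}'
python3 go.py 486 -240 9.5 71.7; python3 near.py 487 -240 70 9 40 pics/w2.png
```

```text
time_s: 2.65
tool_pos: [0.4842, -0.2391, 0.0525]
tool_rot: [-179.8, -0.0, 71.2]
force: [0.3, 0.1, 1.5]
grip_width: 0.0436
grasp_force: 0.0
t 2.65 pos [ 484.2 -239.1   52.5] rot [-179.8   -0.    71.2] F [0.3 0.1 1.5] w 43.6 gf 0.0
shift [-0.004  0.026  0.537] norm 0.538 turn z -0.003
3406 [ 487.3 -232.2] [74.7 15.8] 71.9 z [14.4 15.5 16.5]
```

View pics/w2.png

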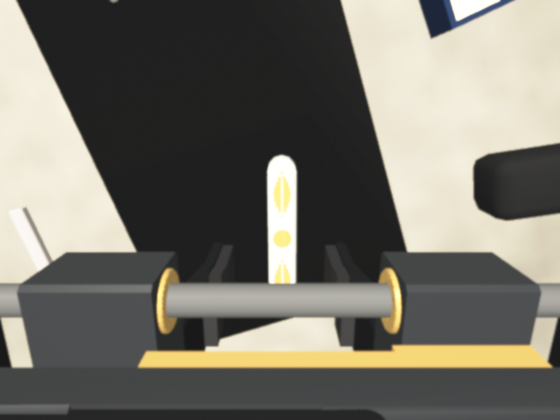

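The wrist view shows the slide at (282,220), centred between the open fingers at (215,290) and (345,290). Lower and grip.

```bash
python3 -m creep '{"translation":[[0,0.02,0.25],[0,0,0.18],[0,0,0.1],[0,0,0],[0,0,0]],"turn":[[0,0,0],[0,0,0],[0,0,0],[0,0,0],[0,0,0]],"grip":[0.5,0.5,0.5,0.5,0.3]}' 25
python3 -m creep '{"translation":[[0,0,0],[0,0,0],[0,0,0],[0,0,0],[0,0,0]],"turn":[[0,0,0],[0,0,0],[0,0,0],[0,0,0],[0,0,0]],"grip":[0.1,0.0,0,0,0]}' 25
python3 go.py 486 -240 9.5 71.7
```

```text
time_s: 3.32
tool_pos: [0.4875, -0.2404, 0.0126]
tool_rot: [179.9, 0.0, 71.3]
force: [0.4, 0.6, -1.4]
grip_width: 0.0394
grasp_force: 0.0
time_s: 3.95
tool_pos: [0.4871, -0.2403, 0.0124]
tool_rot: [180.0, 0.0, 71.3]
force: [0.2, -0.6, 2.4]
grip_width: 0.0156
grasp_force: 25.0
t 3.95 pos [ 487.1 -240.3   12.4] rot [180.    0.   71.3] F [ 0.2 -0.6  2.4] w 15.6 gf 25.0
shift [-0.001 -0.015  0.036] norm 0.039 turn z -0.002
```

```bash
python3 -m creep '{"translation":[[0,0,0],[0,0,0],[0,0,0.037],[0,0,0],[0,0,0]],"turn":[[0,0,0],[0,0,0],[0,0,0],[0,0,0],[0,0,0]],"grip":[0.3,0.3,0.3,0.0,0]}' 25
python3 -m creep '{"translation":[[0,0,0],[0,0,0],[0,0,-0.2],[0,0,-0.4],[0,0,-0.5]],"turn":[[0,0,0],[0,0,0],[0,0,0],[0,0,0],[0,0,0]],"grip":[0,0.0,0,0,0]}' 25
python3 go.py 535 -417 110 80
```

```text
time_s: 4.58
tool_pos: [0.487, -0.2401, 0.009]
tool_rot: [-180.0, -0.0, 71.3]
force: [0.7, -0.5, -0.9]
grip_width: 0.0155
grasp_force: 25.0
time_s: 5.2
tool_pos: [0.4868, -0.2399, 0.0986]
tool_rot: [-180.0, -0.0, 71.3]
force: [-0.1, -0.8, -0.3]
grip_width: 0.0153
grasp_force: 25.0
t 5.2 pos [ 486.8 -239.9   98.6] rot [-180.    -0.    71.3] F [-0.1 -0.8 -0.3] w 15.3 gf 25.0
shift [-1.905  1.279 -0.144] norm 2.299 turn z -0.048
```

```bash
python3 -m creep '{"translation":[[-0.476,0.32,-0.1],[-0.476,0.32,-0.1],[-0.476,0.32,0],[-0.476,0.32,0],[0,0,0]],"turn":[[0,0,0],[0,0,0],[0,0,0],[0,0,0],[0,0,-0.048]],"grip":[0,0,0,0,0]}' 25
python3 -m creep '{"translation":[[0,0,0],[0,0,0]],"turn":[[0,0,0],[0,0,0]],"grip":[0,0]}' 25
python3 go.py 535 -417 45 80;  python3 near.py 535 -417 85 22.5 30 pics/w3.png
```

```text
time_s: 5.82
tool_pos: [0.5344, -0.4223, 0.1138]
tool_rot: [180.0, 0.1, 79.9]
force: [-0.6, 0.5, -0.4]
grip_width: 0.0155
grasp_force: 25.0
time_s: 6.08
tool_pos: [0.5357, -0.4164, 0.1139]
tool_rot: [180.0, -0.0, 79.9]
force: [-0.3, 0.8, -0.4]
grip_width: 0.0156
grasp_force: 25.0
t 6.08 pos [ 535.7 -416.4  113.9] rot [180.   -0.   79.9] F [-0.3  0.8 -0.4] w 15.6 gf 25.0
shift [-0.009 -0.008  0.862] norm 0.862 turn z -0.001
6071 [ 535.6 -403.5] [103.6  60.2] 80.1 z [23.5 24.4 25.2]
plum 1540 [ 535.5 -404.5] [77.7 29.2] 80.0 z 19.8
```

View pics/w3.png

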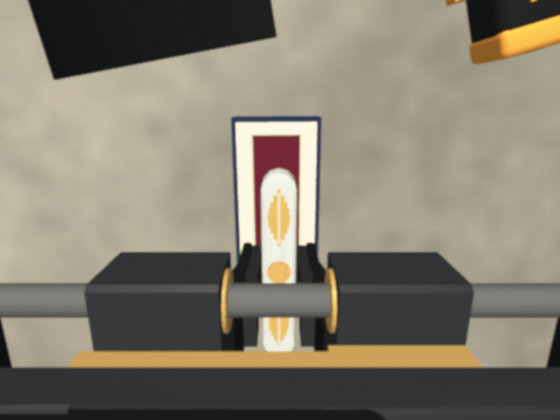

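The wrist view shows the slide (279,260) held straight over its cut-out (276,190), well aligned. Lower.

```bash
python3 -m creep '{"translation":[[0.01,0,0.4],[0,0,0.35],[0,0,0.2],[0,0,0.07],[0,0,0.03]],"turn":[[0,0,0],[0,0,0],[0,0,0],[0,0,0],[0,0,0]],"grip":[0,0,0,0,0]}' 25
python3 -m creep '{"translation":[[0,0,0],[0,0,0]],"turn":[[0,0,0],[0,0,0]],"grip":[0,0]}' 25
python3 go.py 535 -417 27.5 80
```

```text
time_s: 6.75
tool_pos: [0.536, -0.4166, 0.0299]
tool_rot: [179.9, 0.0, 80.0]
force: [-0.4, 0.9, -0.8]
grip_width: 0.0158
grasp_force: 25.0
time_s: 7.0
tool_pos: [0.536, -0.4168, 0.0301]
tool_rot: [179.9, 0.0, 80.0]
force: [0.3, 0.2, 0.2]
grip_width: 0.0156
grasp_force: 25.0
t 7.0 pos [ 536.  -416.8   30.1] rot [179.9   0.   80. ] F [0.3 0.2 0.2] w 15.6 gf 25.0
shift [-0.004 -0.011  0.033] norm 0.035 turn z -0.0
```

```bash
python3 -m creep '{"translation":[[0,0,0.02],[0,0,0.015],[0,0,0],[0,0,0]],"turn":[[0,0,0],[0,0,0],[0,0,0],[0,0,0]],"grip":[0,0,0,0]}' 25
python3 -m creep '{"translation":[[0,0,0],[0,0,0],[0,0,0],[0,0,-0.3],[0,0,-0.6]],"turn":[[0,0,0],[0,0,0],[0,0,0],[0,0,0],[0,0,0]],"grip":[0.22,0.35,0.45,0.5,0.5]}'
python3 -m creep '{"translation":[[0,0,-0.6],[0,0,-0.4],[0,0,0]],"turn":[[0,0,0],[0,0,0],[0,0,0]],"grip":[0.6,0.6,0.6]}'
python3 near.py 535 -417 60 30 60; python3 near.py 535 -417 75 22.5 27
python3 go.py 465 -58 150 101
```

```text
time_s: 7.5
tool_pos: [0.5356, -0.4166, 0.027]
tool_rot: [180.0, 0.0, 80.0]
force: [-1.6, 0.7, 5.3]
grip_width: 0.0155
grasp_force: 25.0
time_s: 8.12
tool_pos: [0.5339, -0.4152, 0.0958]
tool_rot: [-179.7, -0.2, 80.0]
force: [0.4, -0.1, 0.5]
grip_width: 0.0425
grasp_force: 0.0
time_s: 8.5
tool_pos: [0.5374, -0.4173, 0.1814]
tool_rot: [179.7, 0.2, 80.0]
force: [0.1, -0.1, -0.5]
grip_width: 0.0514
grasp_force: 0.0
1832 [ 534.4 -417.2] [91.4 15.7] 80.1 z [32.3 33.5 34.6]
plum 1247 [ 533.  -417.4] [103.6  27.9] 80.3 z 19.8
5668 [ 533.1 -417.7] [132.3  60.3] 80.1 z [23.4 24.4 25.3]
plum 1326 [ 533.3 -417.8] [104.2  28.5] 80.2 z 19.8
t 8.6 pos [ 535.2 -416.2  177.3] rot [-180.   -0.   80.] F [-0.4  0.4 -0.6] w 51.7 gf 0.0
shift [ 4.256 -1.643  0.344] norm 4.576 turn z -0.117
```

Slide placed: offset about 1.5 mm, top 34.6 mm, aligned. Next the buckle.

```bash
python3 -m creep '{"translation":[[0.61,-0.235,0],[0.61,-0.235,0],[0.61,-0.235,0],[0.61,-0.235,0],[0.61,-0.235,0]],"turn":[[0,0,0],[0,0,0],[0,0,0],[0,0,0],[0,0,0]],"grip":[0.8,0.9,0.9,0.9,0.9]}'
python3 -m creep '{"translation":[[0.61,-0.235,0],[0.61,-0.235,0],[0,0,0],[0,0,0],[0,0,0]],"turn":[[0,0,0],[0,0,0],[0,0,-0.058],[0,0,-0.058],[0,0,0]],"grip":[0.9,0.9,0.9,0.9,0.9]}'
python3 near.py 465 -58 70 8 40 pics/w4.png
python3 go.py 465 -58 50 101
```

```text
time_s: 9.22
tool_pos: [0.4838, -0.1579, 0.1762]
tool_rot: [-179.8, -0.1, 80.0]
force: [0.8, -0.2, -0.4]
grip_width: 0.0782
grasp_force: 0.0
time_s: 9.85
tool_pos: [0.4643, -0.057, 0.1767]
tool_rot: [-179.9, -0.1, 100.7]
force: [0.5, -1.3, 0.3]
grip_width: 0.0785
grasp_force: 0.0
2315 [459.5 -59.9] [61.8 48. ] -79.6 z [11.  13.  14.2]
t 9.9 pos [464.5 -57.1 177. ] rot [-1.799e+02 -1.000e-01  1.006e+02] F [ 0.3  0.2 -0.3] w 78.3 gf 0.0
shift [-0.014  0.008  1.587] norm 1.587 turn z -0.002
```

View pics/w4.png

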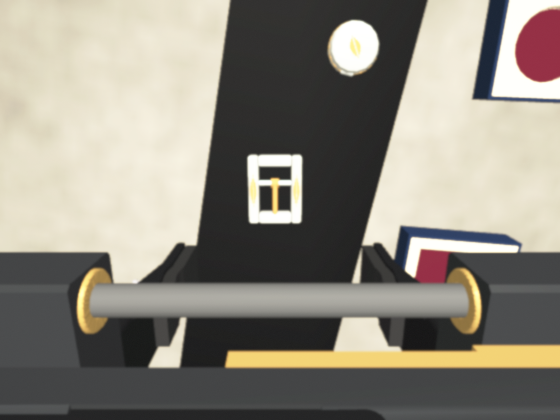

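The buckle is at (275,188), prong along its long side, so its sides face the fingers. I shift a few mm, then lower.

```bash
python3 -m creep '{"translation":[[-0.03,-0.057,0.45],[0,0,0.5],[0,0,0.4],[0,0,0.2],[0,0,0.1]],"turn":[[0,0,0],[0,0,0],[0,0,0],[0,0,0],[0,0,0]],"grip":[0.9,0.9,0.9,0.9,0.9]}' 30
python3 -m creep '{"translation":[[0,0,0.2],[0,0,0.1],[0,0,0],[0,0,0]],"turn":[[0,0,0],[0,0,0],[0,0,0],[0,0,0]],"grip":[0.9,0.9,0.9,0.9]}'
python3 go.py 460.5 -60.5 9.5 100.4
```

```text
time_s: 10.52
tool_pos: [0.461, -0.0603, 0.0456]
tool_rot: [-179.9, -0.0, 100.8]
force: [-0.5, -0.3, 0.2]
grip_width: 0.0782
grasp_force: 0.0
time_s: 11.02
tool_pos: [0.4618, -0.0604, 0.0228]
tool_rot: [180.0, 0.0, 100.8]
force: [-0.5, 0.1, -0.2]
grip_width: 0.0787
grasp_force: 0.0
t 11.03 pos [461.8 -60.4  22.8] rot [180.    0.  100.8] F [-0.5  0.1 -0.2] w 78.7 gf 0.0
shift [ 0.002 -0.016  0.166] norm 0.167 turn z 0.002
```

```bash
python3 -m creep '{"translation":[[0,-0.016,0.1],[0,0,0.066],[0,0,0],[0,0,0],[0,0,0]],"turn":[[0,0,0],[0,0,0],[0,0,0],[0,0,0],[0,0,0]],"grip":[0.9,0.9,0.9,0.7,0.6]}' 30
python3 -m creep '{"translation":[[0,0,0],[0,0,0],[0,0,0],[0,0,0],[0,0,0]],"turn":[[0,0,0],[0,0,0],[0,0,0],[0,0,0],[0,0,0]],"grip":[0.55,0.5,0.4,0.4,0.4]}'
python3 go.py 460.5 -60.5 9.5 100.4
```

```text
time_s: 11.65
tool_pos: [0.4602, -0.0607, 0.0092]
tool_rot: [180.0, 0.0, 100.9]
force: [0.5, -0.6, -0.3]
grip_width: 0.0654
grasp_force: 0.0
time_s: 12.28
tool_pos: [0.4602, -0.0607, 0.0092]
tool_rot: [180.0, 0.0, 100.9]
force: [1.1, 0.0, 0.7]
grip_width: 0.0475
grasp_force: 30.0
t 12.28 pos [460.2 -60.7   9.2] rot [180.    0.  100.9] F [1.1 0.  0.7] w 47.5 gf 30.0
shift [ 0.001  0.004 -0.004] norm 0.006 turn z 0.003
```

```bash
python3 -m creep '{"translation":[[0,0,-0.15],[0,0,-0.3],[0,0,-0.5],[0,0,-0.4],[0,0,0]],"turn":[[0,0,0],[0,0,0],[0,0,0],[0,0,0],[0,0,0]],"grip":[0.4,0.4,0.4,0.4,0.4]}' 30
python3 -m creep '{"translation":[[-0.27,0.533,0],[-0.27,0.533,0],[-0.27,0.533,0],[-0.27,0.533,0],[0,0,0]],"turn":[[0,0,0],[0,0,0],[0,0,0],[0,0,0],[0,0,0]],"grip":[0.4,0.4,0.4,0.4,0.4]}' 30
python3 -m creep '{"translation":[[0,0,0],[0,0,0],[0,0,0],[0,0,0],[0,0,0]],"turn":[[0,0,0.053],[0,0,0.053],[0,0,0.053],[0,0,0.053],[0,0,0.053]],"grip":[0.4,0.4,0.4,0.4,0.4]}' 30
python3 -m creep '{"translation":[[0,0,0],[0,0,0],[0,0,0],[0,0,0],[0,0,0]],"turn":[[0,0,0.053],[0,0,0.053],[0,0,0.053],[0,0,0.053],[0,0,0.053]],"grip":[0.4,0.4,0.4,0.4,0.4]}' 30
python3 go.py 644 -113.5 35 5.5; python3 near.py 644 -114 70 22.5 29 pics/w5.png
```

```text
time_s: 12.9
tool_pos: [0.462, -0.0609, 0.12]
tool_rot: [179.7, 0.2, 100.8]
force: [0.5, -0.5, -1.6]
grip_width: 0.0474
grasp_force: 30.0
time_s: 13.52
tool_pos: [0.6449, -0.1142, 0.1141]
tool_rot: [-179.9, -0.2, 100.8]
force: [-1.7, 0.0, -1.5]
grip_width: 0.0476
grasp_force: 30.0
time_s: 14.15
tool_pos: [0.642, -0.1127, 0.1161]
tool_rot: [-179.9, 0.1, 52.9]
force: [0.8, 0.7, -1.1]
grip_width: 0.0474
grasp_force: 30.0
time_s: 14.78
tool_pos: [0.6421, -0.1127, 0.1162]
tool_rot: [-180.0, 0.1, 5.2]
force: [-0.6, -0.3, -0.2]
grip_width: 0.0477
grasp_force: 30.0
t 14.78 pos [ 642.1 -112.7  116.2] rot [-1.8e+02  1.0e-01  5.2e+00] F [-0.6 -0.3 -0.2] w 47.7 gf 30.0
shift [0.026 0.013 1.015] norm 1.015 turn z -0.002
5932 [ 642.2 -113.8] [104.3  90.4] 5.7 z [23.5 24.4 25.2]
plum 4498 [ 646.7 -113.1] [65.2 61.3] 5.0 z 19.8
```

View pics/w5.png

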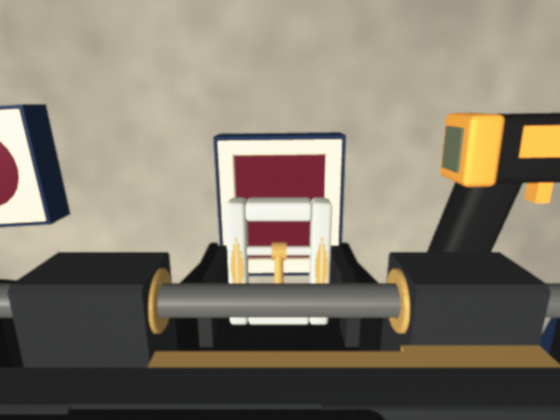

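The buckle (279,260) is held level and square over its cut-out (280,190). Lower.

```bash
python3 -m creep '{"translation":[[0.012,0.01,0.4],[0,0,0.35],[0,0,0.2],[0,0,0.08],[0,0,0.03]],"turn":[[0,0,0],[0,0,0],[0,0,0],[0,0,0],[0,0,0]],"grip":[0.4,0.4,0.4,0.4,0.4]}' 30
python3 -m creep '{"translation":[[0,0,0.015],[0,0,0.015],[0,0,0],[0,0,0]],"turn":[[0,0,0],[0,0,0],[0,0,0],[0,0,0]],"grip":[0.4,0.4,0.4,0.4]}'
python3 go.py 643 -113.5 27.2 5.5
```

```text
time_s: 15.45
tool_pos: [0.6451, -0.114, 0.0326]
tool_rot: [180.0, -0.0, 5.5]
force: [0.5, 0.5, -1.2]
grip_width: 0.0478
grasp_force: 30.0
time_s: 15.95
tool_pos: [0.645, -0.1141, 0.0301]
tool_rot: [180.0, -0.0, 5.5]
force: [0.2, -0.8, -1.8]
grip_width: 0.0472
grasp_force: 30.0
t 15.95 pos [ 645.  -114.1   30.1] rot [180.   -0.    5.5] F [ 0.2 -0.8 -1.8] w 47.2 gf 30.0
shift [-0.024 -0.01   0.036] norm 0.045 turn z -0.0
```

```bash
python3 -m creep '{"translation":[[-0.018,0,0.018],[0,0,0.016],[0,0,0],[0,0,0]],"turn":[[0,0,0],[0,0,0],[0,0,0],[0,0,0]],"grip":[0.4,0.4,0.4,0.4]}'
python3 -m creep '{"translation":[[0,0,0],[0,0,0],[0,0,0],[0,0,-0.3],[0,0,-0.6]],"turn":[[0,0,0],[0,0,0],[0,0,0],[0,0,0],[0,0,0]],"grip":[0.6,0.7,0.75,0.75,0.75]}'
python3 -m creep '{"translation":[[0,0,-0.6],[0,0,-0.4],[0,0,0]],"turn":[[0,0,0],[0,0,0],[0,0,0]],"grip":[0.75,0.75,0.75]}'
python3 near.py 643 -114 45 27.5 60; python3 near.py 643 -114 70 22.5 27
python3 go.py 502 69 177 90
```

```text
time_s: 16.45
tool_pos: [0.6433, -0.1143, 0.0273]
tool_rot: [180.0, 0.0, 5.5]
force: [-1.0, 0.6, 0.7]
grip_width: 0.0471
grasp_force: 30.0
time_s: 17.08
tool_pos: [0.6415, -0.114, 0.0974]
tool_rot: [-179.9, 0.3, 5.5]
force: [0.2, -1.0, -0.6]
grip_width: 0.0648
grasp_force: 0.0
time_s: 17.45
tool_pos: [0.6455, -0.1143, 0.1828]
tool_rot: [179.9, -0.4, 5.5]
force: [0.5, 0.5, -0.3]
grip_width: 0.0652
grasp_force: 0.0
2362 [ 643.1 -114.4] [62.7 48. ] 5.4 z [29.4 31.1 32.2]
plum 1550 [ 641.8 -113.9] [73.9 60. ] 5.6 z 19.8
5665 [ 642.1 -113.8] [104.5  90.3] 5.8 z [23.4 24.4 25.4]
plum 1663 [ 642.1 -113.7] [73.3 60.1] 5.5 z 19.8
t 17.55 pos [ 643.1 -114.2  178.6] rot [180.    0.    5.5] F [-0.5  0.5 -0.2] w 65.5 gf 0.0
shift [-1.538 -2.447  0.021] norm 2.891 turn z -0.47
```

Buckle placed (about 1 mm off). The pill box is next; it is round, so I keep the yaw.

```bash
python3 -m creep '{"translation":[[-0.34,-0.49,0],[-0.34,-0.49,0],[-0.34,-0.49,0],[-0.34,-0.49,0],[-0.34,-0.49,0]],"turn":[[0,0,0],[0,0,0],[0,0,0],[0,0,0],[0,0,0]],"grip":[0.75,0.75,0.75,0.75,0.75]}'
python3 -m creep '{"translation":[[0,0,0],[0,0,0]],"turn":[[0,0,0],[0,0,0]],"grip":[0.75,0.75]}'
python3 near.py 502 69 40 10 40 pics/w6.png
python3 go.py 501 68 50 5.5
```

```text
time_s: 18.18
tool_pos: [0.4872, 0.0689, 0.1772]
tool_rot: [-180.0, 0.2, 5.4]
force: [0.1, 0.7, 0.7]
grip_width: 0.0654
grasp_force: 0.0
time_s: 18.42
tool_pos: [0.489, 0.0672, 0.178]
tool_rot: [180.0, 0.1, 5.4]
force: [0.9, -1.1, -0.1]
grip_width: 0.0653
grasp_force: 0.0
1595 [501.4  70.1] [40.3 39.8] -52.9 z [15.6 18.5 20. ]
t 18.48 pos [489.4  66.8 178.2] rot [1.8e+02 1.0e-01 5.4e+00] F [-0.3  0.1 -0.1] w 65.5 gf 0.0
shift [ 0.148 -0.002  1.602] norm 1.609 turn z -0.001
```

View pics/w6.png

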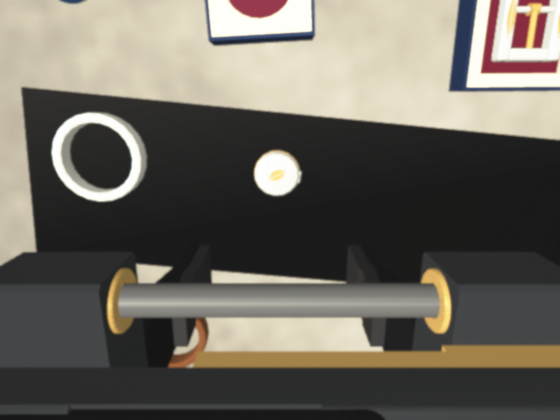

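The pill box is at (277,173), leaf up, and the buckle already sits in its box at top right. Lower onto the pill box.

```bash
python3 -m creep '{"translation":[[0.155,-0.02,0.45],[0,0,0.5],[0,0,0.5],[0,0,0.3],[0,0,0.2]],"turn":[[0,0,0],[0,0,0],[0,0,0],[0,0,0],[0,0,0]],"grip":[0.75,0.75,0.75,0.75,0.75]}' 30
python3 -m creep '{"translation":[[0,0,0],[0,0,0]],"turn":[[0,0,0],[0,0,0]],"grip":[0.75,0.75]}'
python3 go.py 501.7 69.5 9.5 5.5
```

```text
time_s: 19.1
tool_pos: [0.5012, 0.0695, 0.0211]
tool_rot: [-180.0, 0.2, 5.3]
force: [-0.7, 0.1, 0.2]
grip_width: 0.0648
grasp_force: 0.0
time_s: 19.35
tool_pos: [0.5026, 0.0706, 0.024]
tool_rot: [180.0, -0.1, 5.4]
force: [0.3, 0.5, 1.1]
grip_width: 0.0656
grasp_force: 0.0
t 19.35 pos [502.6  70.6  24. ] rot [ 1.8e+02 -1.0e-01  5.4e+00] F [0.3 0.5 1.1] w 65.6 gf 0.0
shift [-0.013  0.013  0.181] norm 0.182 turn z -0.0
```

```bash
python3 -m creep '{"translation":[[-0.01,0.012,0.1],[0,0,0.08],[0,0,0],[0,0,0],[0,0,0]],"turn":[[0,0,0],[0,0,0],[0,0,0],[0,0,0],[0,0,0]],"grip":[0.75,0.75,0.75,0.6,0.5]}' 30
python3 -m creep '{"translation":[[0,0,0],[0,0,0],[0,0,0],[0,0,0],[0,0,0]],"turn":[[0,0,0],[0,0,0],[0,0,0],[0,0,0],[0,0,0]],"grip":[0.45,0.4,0.3,0.3,0.3]}'
python3 go.py 652.5 98.5 120 5.5
```

```text
time_s: 19.98
tool_pos: [0.5011, 0.0698, 0.009]
tool_rot: [180.0, -0.0, 5.5]
force: [-0.6, -0.9, 0.3]
grip_width: 0.0524
grasp_force: 0.0
time_s: 20.6
tool_pos: [0.501, 0.0697, 0.0089]
tool_rot: [180.0, -0.0, 5.5]
force: [-0.7, 0.0, 2.2]
grip_width: 0.0385
grasp_force: 30.0
t 20.6 pos [501.   69.7   8.9] rot [180.   -0.    5.5] F [-0.7  0.   2.2] w 38.5 gf 30.0
shift [ 1.919 -0.178 -1.389] norm 2.376 turn z -0.0
```

```bash
python3 -m creep '{"translation":[[0,0,-0.15],[0,0,-0.3],[0,0,-0.5],[0,0,-0.44],[0,0,0]],"turn":[[0,0,0],[0,0,0],[0,0,0],[0,0,0],[0,0,0]],"grip":[0.3,0.3,0.3,0.3,0.3]}' 30
python3 -m creep '{"translation":[[0.48,-0.045,0],[0.48,-0.045,0],[0.48,-0.045,0],[0.48,-0.045,0],[0,0,0]],"turn":[[0,0,0],[0,0,0],[0,0,0],[0,0,0],[0,0,0]],"grip":[0.3,0.3,0.3,0.3,0.3]}' 30
python3 -m creep '{"translation":[[0,0,0],[0,0,0]],"turn":[[0,0,0],[0,0,0]],"grip":[0.3,0.3]}'
python3 near.py 653 98 60 22.5 29 pics/w7.png;python3 near.py 653 98 40 110 140
python3 go.py 652.5 98.5 35 5.5
```

```text
time_s: 21.22
tool_pos: [0.5033, 0.0702, 0.1235]
tool_rot: [180.0, -0.4, 5.5]
force: [0.0, 0.2, 0.0]
grip_width: 0.0385
grasp_force: 30.0
time_s: 21.85
tool_pos: [0.6533, 0.0991, 0.1178]
tool_rot: [-179.9, 0.1, 5.5]
force: [-1.7, 0.4, -1.5]
grip_width: 0.0385
grasp_force: 30.0
time_s: 22.1
tool_pos: [0.6513, 0.0984, 0.1197]
tool_rot: [180.0, 0.1, 5.5]
force: [0.8, 0.1, -1.3]
grip_width: 0.0388
grasp_force: 30.0
6230 [655.5  98.9] [84.5 76. ] -81.6 z [23.5 24.4 25.3]
plum 2985 [656.2  98.7] [51.2 41.7] -83.4 z 19.8
5511 [657.9  98.4] [56.6 28.7] -82.5 z [123.4 129.6 131.7]
plum 2959 [656.1  98.6] [51.2 41.3] -83.9 z 19.8
t 22.2 pos [651.8  98.4 120.2] rot [180.    0.    5.5] F [ 0.8 -0.5  0.1] w 38.6 gf 30.0
shift [ 9.000e-03 -1.000e-03  1.065e+00] norm 1.065 turn z -0.0
```

View pics/w7.png

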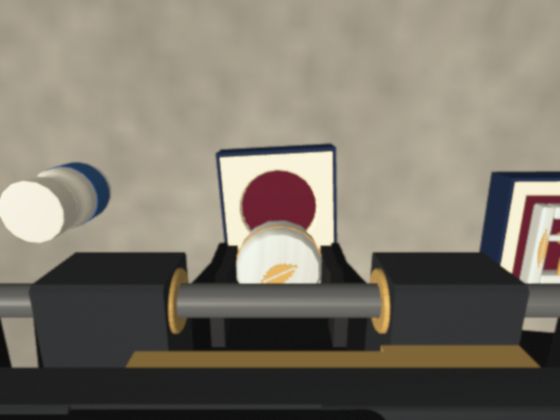

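The pill box (279,255) is held over its round cut-out (278,205) and the jar at (50,205) is clear. Lower.

```bash
python3 -m creep '{"translation":[[0,0,0.4],[0,0,0.35],[0,0,0.2],[0,0,0.1],[0,0,0.05]],"turn":[[0,0,0],[0,0,0],[0,0,0],[0,0,0],[0,0,0]],"grip":[0.3,0.3,0.3,0.3,0.3]}' 30
python3 -m creep '{"translation":[[0,0,0.015],[0,0,0.015],[0,0,0],[0,0,0]],"turn":[[0,0,0],[0,0,0],[0,0,0],[0,0,0]],"grip":[0.3,0.3,0.3,0.3]}'
python3 go.py 652 98.5 27 5.5
```

```text
time_s: 22.82
tool_pos: [0.6528, 0.0987, 0.0323]
tool_rot: [180.0, -0.0, 5.4]
force: [-0.8, 0.4, -1.0]
grip_width: 0.039
grasp_force: 30.0
time_s: 23.32
tool_pos: [0.6526, 0.0987, 0.0298]
tool_rot: [180.0, -0.0, 5.5]
force: [-0.7, -0.7, -0.8]
grip_width: 0.0387
grasp_force: 30.0
t 23.32 pos [652.6  98.7  29.8] rot [180.   -0.    5.5] F [-0.7 -0.7 -0.8] w 38.7 gf 30.0
shift [-0.008  0.002  0.035] norm 0.036 turn z -0.0
```

```bash
python3 -m creep '{"translation":[[0,0,0.018],[0,0,0.016],[0,0,0],[0,0,0]],"turn":[[0,0,0],[0,0,0],[0,0,0],[0,0,0]],"grip":[0.3,0.3,0.3,0.3]}'
python3 -m creep '{"translation":[[0,0,0],[0,0,0],[0,0,0],[0,0,-0.3],[0,0,-0.6]],"turn":[[0,0,0],[0,0,0],[0,0,0],[0,0,0],[0,0,0]],"grip":[0.5,0.6,0.65,0.65,0.65]}'
python3 -m creep '{"translation":[[0,0,-0.6],[0,0,-0.4],[0,0,0]],"turn":[[0,0,0],[0,0,0],[0,0,0]],"grip":[0.5,0.5,0.5]}'
python3 near.py 653 98 35 28 60; python3 near.py 653 98 60 22.5 27
python3 go.py 460 228 177 90
```

```text
time_s: 23.82
tool_pos: [0.6525, 0.0986, 0.0269]
tool_rot: [180.0, 0.0, 5.5]
force: [-1.1, -0.9, 1.3]
grip_width: 0.0388
grasp_force: 30.0
time_s: 24.45
tool_pos: [0.6505, 0.0981, 0.097]
tool_rot: [180.0, 0.3, 5.5]
force: [0.7, -1.2, 0.6]
grip_width: 0.0568
grasp_force: 0.0
time_s: 24.82
tool_pos: [0.6544, 0.0993, 0.1824]
tool_rot: [-180.0, -0.4, 5.5]
force: [0.2, 0.7, -0.1]
grip_width: 0.0446
grasp_force: 0.0
1662 [653.   98.6] [40.  39.4] -41.1 z [33.6 36.6 38. ]
plum 468 [651.5  98.2] [50.6 50.5] -73.2 z 19.8
5819 [651.4  98.3] [84.6 84. ] 8.4 z [23.5 24.4 25.3]
plum 480 [651.5  98. ] [50.4 50.1] -84.7 z 19.8
t 24.93 pos [652.1  98.5 178.2] rot [180.    0.    5.5] F [-1.1 -0.   0.3] w 43.7 gf 0.0
shift [-2.237 -1.839  0.016] norm 2.896 turn z -0.47
```

Pill box placed (1.5 mm off, top 38 mm). Last the bangle: same yaw, pinching its -y wall.

```bash
python3 -m creep '{"translation":[[-0.505,-0.288,0],[-0.505,-0.288,0],[-0.505,-0.288,0],[-0.505,-0.288,0],[-0.505,-0.288,0]],"turn":[[0,0,0],[0,0,0],[0,0,0],[0,0,0],[0,0,0]],"grip":[0.5,0.5,0.5,0.5,0.5]}'
python3 -m creep '{"translation":[[0,0,0],[0,0,0]],"turn":[[0,0,0],[0,0,0]],"grip":[0.5,0.5]}'
python3 near.py 502 228 55 10 40 pics/w8.png
python3 go.py 505 193 50 5.5
```

```text
time_s: 25.55
tool_pos: [0.4379, 0.1941, 0.1769]
tool_rot: [180.0, 0.2, 5.4]
force: [-0.3, 1.1, 0.6]
grip_width: 0.0436
grasp_force: 0.0
time_s: 25.8
tool_pos: [0.4405, 0.1933, 0.1779]
tool_rot: [180.0, 0.1, 5.4]
force: [0.4, -0.4, 0.3]
grip_width: 0.0432
grasp_force: 0.0
2588 [500.3 228.5] [77.4 76.9] -43.2 z [15.8 17.2 18.3]
t 25.85 pos [440.9 193.1 178. ] rot [1.8e+02 1.0e-01 5.4e+00] F [ 1.  -0.   0.3] w 43.5 gf 0.0
shift [0.799 0.076 1.599] norm 1.79 turn z -0.001
```

View pics/w8.png

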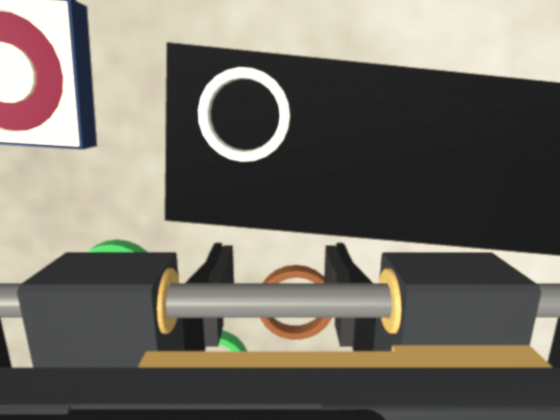

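The silver bangle is at (244,115); the brown ring (296,300) and the greens are off the board. Move over its near wall.

```bash
python3 -m creep '{"translation":[[0.4,0.034,0],[0.39,0.034,0.2],[0,0,0.5],[0,0,0.5],[0,0,0.35]],"turn":[[0,0,0],[0,0,0],[0,0,0],[0,0,0],[0,0,0]],"grip":[0.5,0.5,0.5,0.5,0.5]}' 40
python3 -m creep '{"translation":[[0,0,0],[0,0,0]],"turn":[[0,0,0],[0,0,0]],"grip":[0.5,0.5]}'
python3 near.py 501 228.5 55 10 22 pics/w9.png
python3 go.py 504.3 193.7 10 5.5
```

```text
time_s: 26.48
tool_pos: [0.5038, 0.1932, 0.0518]
tool_rot: [180.0, 0.2, 5.3]
force: [0.4, -0.9, 0.9]
grip_width: 0.0437
grasp_force: 0.0
time_s: 26.72
tool_pos: [0.505, 0.1946, 0.0555]
tool_rot: [-180.0, -0.0, 5.4]
force: [0.1, 0.3, 0.1]
grip_width: 0.0436
grasp_force: 0.0
4196 [504.9 228.6] [77.4 68.5] -88.3 z [14.2 17.1 18. ]
t 26.77 pos [505.2 194.9  56. ] rot [-1.8e+02 -1.0e-01  5.4e+00] F [ 0.6 -0.1 -0.7] w 43.4 gf 0.0
shift [-0.014  0.014  0.575] norm 0.576 turn z -0.001
```

View pics/w9.png

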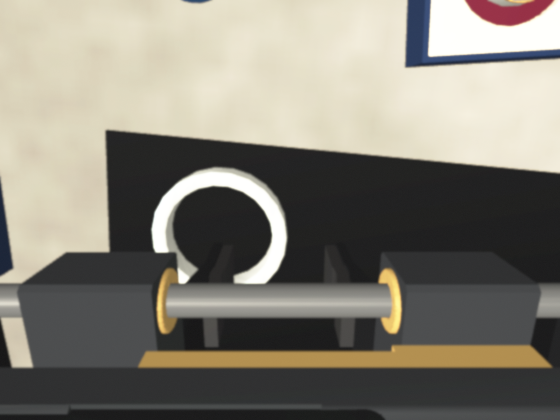

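The wrist view shows the wall at (280,270), centred between the fingers, with the left finger (218,280) over the ring's opening. Lower and pinch.

```bash
python3 -m creep '{"translation":[[-0.012,0.012,0.25],[0,0,0.2],[0,0,0.09],[0,0,0.02],[0,0,0]],"turn":[[0,0,0],[0,0,0],[0,0,0],[0,0,0],[0,0,0]],"grip":[0.5,0.5,0.5,0.5,0.5]}' 40
python3 -m creep '{"translation":[[0,0,0],[0,0,0],[0,0,0],[0,0,0],[0,0,0]],"turn":[[0,0,0],[0,0,0],[0,0,0],[0,0,0],[0,0,0]],"grip":[0.5,0.4,0.3,0.2,0.1]}'
python3 -m creep '{"translation":[[0,0,0],[0,0,0],[0,0,0]],"turn":[[0,0,0],[0,0,0],[0,0,0]],"grip":[0,0,0]}'
python3 go.py 504.3 193.7 10 5.5
```

```text
time_s: 27.4
tool_pos: [0.5033, 0.1939, 0.0104]
tool_rot: [-180.0, -0.0, 5.5]
force: [-0.1, -0.1, 0.3]
grip_width: 0.0435
grasp_force: 0.0
time_s: 28.02
tool_pos: [0.503, 0.1937, 0.01]
tool_rot: [180.0, 0.0, 5.4]
force: [-0.7, -0.8, -0.5]
grip_width: 0.0146
grasp_force: 0.0
time_s: 28.4
tool_pos: [0.503, 0.1937, 0.01]
tool_rot: [-180.0, -0.0, 5.5]
force: [0.8, 0.3, -0.1]
grip_width: 0.0074
grasp_force: 38.6
t 28.4 pos [503.  193.7  10. ] rot [-180.    -0.     5.5] F [ 0.8  0.3 -0.1] w 7.4 gf 38.6
shift [0.016 0.002 0.   ] norm 0.016 turn z -0.0
```

```bash
python3 -m creep '{"translation":[[0,0,-0.1],[0,0,-0.25],[0,0,-0.4],[0,0,-0.4],[0,0,-0.25]],"turn":[[0,0,0],[0,0,0],[0,0,0],[0,0,0],[0,0,0]],"grip":[0,0,0,0,0]}' 40
python3 -m creep '{"translation":[[0,0,0],[0,0,0]],"turn":[[0,0,0],[0,0,0]],"grip":[0,0]}'
python3 - <<'E'
from h import *
o=env.get_obs(); p=o['tool_pos']*1000
for n in('scene','side'):
    c=cam(n); P=cloud(c)*1000
    m=(c['z_map']>0)&(np.hypot(P[...,0]-p[0],P[...,1]-p[1]-35)<48)&(P[...,2]>p[2]-15)&(P[...,2]<p[2]+15)&(P[...,1]>p[1]+12)
    Q=P[m]; A=np.c_[Q-Q.mean(0)]; print(n,len(Q),'y/z',[(int(y),Q[(Q[:,1]>y)&(Q[:,1]<y+10)][:,2].max().round(1)) for y in range(int(Q[:,1].min()),int(Q[:,1].max())-5,10)],rectc if 0 else cv2.minEnclosingCircle(Q[:,:2].astype(np.float32)))
E
python3 go.py 518.7 386.7 120 5.5
```

```text
time_s: 29.02
tool_pos: [0.5039, 0.1943, 0.1254]
tool_rot: [-180.0, -0.2, 5.5]
force: [1.4, -0.2, -1.9]
grip_width: 0.0072
grasp_force: 39.0
time_s: 29.28
tool_pos: [0.5026, 0.1934, 0.1218]
tool_rot: [180.0, 0.0, 5.4]
force: [0.8, 1.0, -0.9]
grip_width: 0.0072
grasp_force: 39.0
scene 380 y/z [(205, np.float64(135.9)), (215, np.float64(131.2)), (225, np.float64(132.0)), (235, np.float64(131.5)), (245, np.float64(130.8)), (255, np.float64(132.0))] ((502.2953186035156, 231.5667724609375), 38.7824592590332)
side 97 y/z [(205, np.float64(132.0)), (215, np.float64(130.0)), (225, np.float64(130.7)), (235, np.float64(132.1)), (245, np.float64(131.2))] ((497.6366882324219, 226.67428588867188), 39.68394088745117)
t 29.38 pos [502.2 193.3 121.1] rot [1.8e+02 1.0e-01 5.5e+00] F [ 0.4 -0.7 -2.1] w 7.2 gf 39.0
shift [ 0.435 -2.387  0.011] norm 2.426 turn z -0.0
```

Held level (top about 131 mm all round). Carry it over.

```bash
python3 -m creep '{"translation":[[0.087,-0.4,0],[0.087,-0.53,0],[0.087,-0.53,0],[0.087,-0.53,0],[0.087,-0.39,0]],"turn":[[0,0,0],[0,0,0],[0,0,0],[0,0,0],[0,0,0]],"grip":[0,0,0,0,0]}' 40
python3 -m creep '{"translation":[[0,0,0],[0,0,0]],"turn":[[0,0,0],[0,0,0]],"grip":[0,0]}'
python3 near.py 517 421 80 22.5 29 pics/w10.png
python3 go.py 518.7 386.5 35 5.5
```

```text
time_s: 30.0
tool_pos: [0.5184, 0.3884, 0.1206]
tool_rot: [180.0, 0.1, 5.5]
force: [0.6, -0.5, -1.8]
grip_width: 0.0069
grasp_force: 39.0
time_s: 30.25
tool_pos: [0.5193, 0.3853, 0.1208]
tool_rot: [179.9, 0.1, 5.4]
force: [0.6, 0.2, -1.0]
grip_width: 0.0075
grasp_force: 39.0
9509 [523.6 422.6] [116.5 101. ] -88.2 z [23.5 24.4 25.3]
plum 5812 [518.3 421.8] [89.4 85.1] 86.2 z 19.8
t 30.3 pos [519.7 384.8 121.1] rot [1.799e+02 1.000e-01 5.400e+00] F [ 0.4  0.4 -1. ] w 7.2 gf 39.0
shift [-0.009 -0.025  1.076] norm 1.076 turn z -0.001
```

View pics/w10.png

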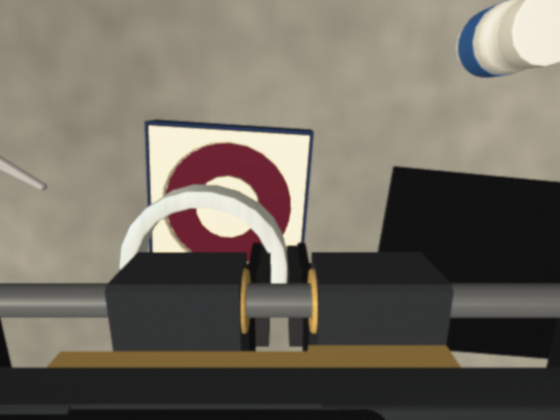

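The ring (205,250) is over the ring cut-out (227,200), offset only by perspective. Box centre is about (516,422), so a 2 mm correction and then lower.

```bash
python3 -m creep '{"translation":[[-0.018,-0.024,0.35],[0,0,0.3],[0,0,0.2],[0,0,0.1],[0,0,0.05]],"turn":[[0,0,0],[0,0,0],[0,0,0],[0,0,0],[0,0,0]],"grip":[0,0,0,0,0]}' 40
python3 -m creep '{"translation":[[0,0,0],[0,0,0]],"turn":[[0,0,0],[0,0,0]],"grip":[0,0]}'
python3 near.py 516 422 55 30 60
python3 go.py 518 386.7 28 5.5
```

```text
time_s: 30.92
tool_pos: [0.5182, 0.3881, 0.0421]
tool_rot: [180.0, -0.0, 5.4]
force: [-0.2, -0.1, -1.3]
grip_width: 0.0071
grasp_force: 39.0
time_s: 31.18
tool_pos: [0.5183, 0.3887, 0.0428]
tool_rot: [-180.0, -0.1, 5.5]
force: [0.2, -0.4, -0.4]
grip_width: 0.007
grasp_force: 39.0
5662 [532.2 419. ] [84.4 40.9] -89.8 z [42.5 49.5 50.7]
plum 4667 [537.3 423.7] [87.5 47.8] -81.2 z 19.8
t 31.23 pos [518.3 388.7  42.8] rot [-1.8e+02 -1.0e-01  5.5e+00] F [-0.3  0.5 -1.2] w 6.9 gf 39.0
shift [-0.006  0.024  0.184] norm 0.186 turn z -0.0
```

```bash
python3 -m creep '{"translation":[[0,0.02,0.06],[0,0,0.05],[0,0,0.04],[0,0,0.01],[0,0,0]],"turn":[[0,0,0],[0,0,0],[0,0,0],[0,0,0],[0,0,0]],"grip":[0,0,0,0,0]}' 40
python3 -m creep '{"translation":[[0,0,0.012],[0,0,0.01],[0,0,0],[0,0,0]],"turn":[[0,0,0],[0,0,0],[0,0,0],[0,0,0]],"grip":[0,0,0,0]}'
python3 go.py 518 386.7 27.6 5.5
```

```text
time_s: 31.85
tool_pos: [0.518, 0.3868, 0.0291]
tool_rot: [180.0, 0.0, 5.5]
force: [0.6, 1.4, -0.4]
grip_width: 0.0067
grasp_force: 39.0
time_s: 32.35
tool_pos: [0.5182, 0.3868, 0.028]
tool_rot: [180.0, -0.0, 5.4]
force: [-1.2, -1.8, 4.2]
grip_width: 0.0074
grasp_force: 39.1
t 32.35 pos [518.2 386.8  28. ] rot [180.   -0.    5.4] F [-1.2 -1.8  4.2] w 7.4 gf 39.1
shift [-0.003  0.001  0.006] norm 0.006 turn z -0.0
```

Contact with the floor (4 N). Release, back off and check all.

```bash
python3 -m creep '{"translation":[[0,0,0],[0,0,0],[0,0,0],[0,0,0],[0,0,-0.1]],"turn":[[0,0,0],[0,0,0],[0,0,0],[0,0,0],[0,0,0]],"grip":[0.15,0.25,0.28,0.28,0.28]}'
python3 -m creep '{"translation":[[0,0,-0.3],[0,0,-0.6],[0,0,-0.6],[0,0,-0.4],[-0.3,0,0]],"turn":[[0,0,0],[0,0,0],[0,0,0],[0,0,0],[0,0,0]],"grip":[0.28,0.28,0.28,0.28,0.28]}'
python3 -m creep '{"translation":[[-0.4,0.3,0],[-0.4,0.3,0],[0,0,0],[0,0,0]],"turn":[[0,0,0],[0,0,0],[0,0,0],[0,0,0]],"grip":[0.28,0.28,0.28,0.28]}'
python3 near.py 516 422 50 30 60; python3 near.py 516 422 80 22.5 27
python3 - <<'E'
from meas import *
c=cam('scene'); P=cloud(c); save(cv2.resize(c['frame'][130:350,80:480],None,fx=2,fy=2),'pics/final.png')
B=dict(bangle=(516.3,422,48),pillbox=(652,98.3,30),buckle=(643,-113.8,44),hairslide=(534,-417.3,55),jar=(648,250,32))
for k,(x,y,r) in B.items():
    m=(c['z_map']>0)&(np.hypot(P[...,0]*1000-x,P[...,1]*1000-y)<r)&(P[...,2]>(.029 if k!='jar' else .012)); Q=P[m]
    print(k,len(Q),*rect(Q),'ztop',np.percentile(Q[:,2]*1000,95).round(1))
E
```

```text
time_s: 32.98
tool_pos: [0.5176, 0.3863, 0.0349]
tool_rot: [180.0, 0.1, 5.5]
force: [0.1, 0.3, -0.5]
grip_width: 0.024
grasp_force: 0.0
time_s: 33.6
tool_pos: [0.4968, 0.3855, 0.1916]
tool_rot: [-179.8, -0.4, 5.3]
force: [0.2, 0.2, 0.6]
grip_width: 0.0243
grasp_force: 0.0
time_s: 34.1
tool_pos: [0.4358, 0.331, 0.1883]
tool_rot: [-180.0, -0.1, 5.4]
force: [0.0, -0.3, -0.3]
grip_width: 0.0245
grasp_force: 0.0
2914 [513.2 420.2] [77.1 76.9] 3.5 z [33.8 35.2 36.3]
plum 1933 [521.3 417.4] [89.7 75.1] 44.2 z 19.9
12649 [516.2 422.4] [116.7 116.3] -88.3 z [23.5 24.5 25.5]
plum 1945 [521.7 417.6] [89.3 74.9] 48.6 z 19.9
bangle 446 [516.  421.5] [77.6 76.6] -25.8 ztop 38.6
pillbox 242 [652.3  97.7] [49.5 37.2] 33.8 ztop 40.6
buckle 250 [ 638.7 -116.5] [76.4 61. ] 2.5 ztop 34.9
hairslide 157 [ 535.7 -415. ] [95.8 56.1] 74.7 ztop 37.0
jar 558 [649.9 253. ] [42.7 41.6] 1.2 ztop 67.1
```

View pics/final.png

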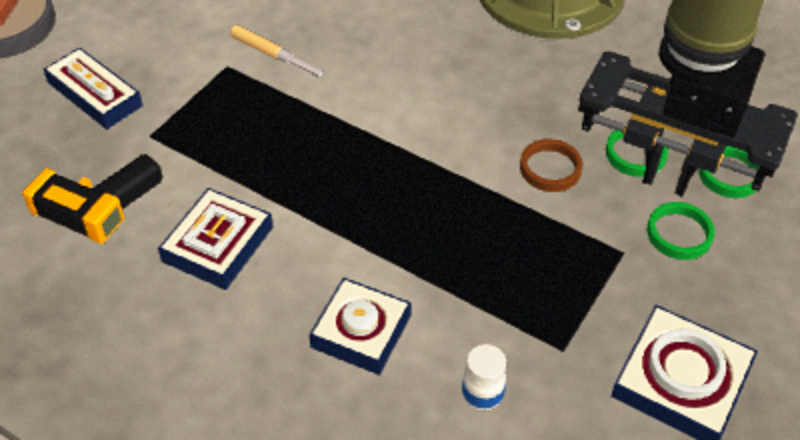

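The final picture shows the slide (90,77), buckle (215,232), pill box (360,315) and bangle (688,365) each flat in its own cut-out. The bangle's top at 36 mm is level, about 4 mm off centre. Jar (485,375) and thermometer (90,200) are unmoved and the arm is clear. Hand in.

```bash
python3 -c "
from cell import env; print(env.sign_off())"
```

```text
the job is handed in; nothing more can be done
None
```

All four silver pieces are packed flat in their own boxes, the jar and thermometer were left where they were, and the job was handed in at about 34 s of robot time (the sign-off gave no verdict).

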